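# Lift a brass weight from its drawer with tongs for inspection

## Robot

A 6-joint arm with a two-finger parallel gripper is mounted at the origin on the work surface. World frame = base frame: x ahead of the robot, y to its left, z up, the work surface at z = 0. Lengths are in m, angles in rad, forces in N, time in s.
With the tool pointing down it reaches from about 0.4 to 0.825 m from the base axis. Payload 7 kg.
Tool frame: the origin (TCP) lies on the centre line of the jaws, within the pads' length; the fingertips stand robot.nose_length ahead of it and the grasp point (between the pads) lies 5 mm behind it (robot.nose_length is the distance from the TCP to the fingertips, in m); z points along the fingers, y is the line along which they close (so a half turn about z gives the same grasp; the last joint's range is limited). The gripper opens to 85 mm and grips with 20 to 120 N. Pads are 22 mm wide; open, the fingers measure 114 mm over their backs; the gripper's body (76 mm by 85 mm) begins 54 mm behind the grasp point. The pads swing forward as they close: fully open they stand 13 mm farther back than shut.
Start: joints at [-1.058, 0.359, 0.012, 0, -1.224, -0.288], TCP at [0.15, -0.658, 0.245] pointing down, gripper open.
Joint ranges: [-3.07, 3.07], [-1.43, 2.12], [-1.02, 1.25], [-3.03, 1.67], [-3.05, -0], [-3.03, 3.03]. Speed limits (rad/s): [2.39, 2.39, 3.01, 3.14, 3.14, 3.14].

## Interface

Orientations are given as a unit quaternion [x, y, z, w].
In Python, from rig import robot gives the robot as it stands. Calls block until the motion is done:
- robot.move_ptp(position, orientation): joint-space move of the TCP to a pose.
- robot.servo_line(position, rotation=None, vel=0.15, force_limit=None): straight line of the TCP; rotation=None keeps the orientation; vel is the mean speed in m/s. With force_limit (N) it stops when the force on the tool has changed by that much, and returns True; else False.
- robot.set_joints(angles): joint-space move.
- robot.grip(opening, newtons=None): finger opening in m; newtons is the grip in N (None keeps the last); returns when the fingers have stopped.
- robot.hold(seconds).
- robot.ik(position, orientation): joint angles nearest the present ones, or None.
- robot.grab_frame(name): name is "scene" or "top" or "wrist"; returns the picture (480x640x3 uint8, red, green, blue); there is no depth.
- robot.camera_params(name): a dict with "vfov" (degrees; the focal length in pixels is half the picture's height over the tangent of half this angle, whatever the lens; pixels are square), "cx", "cy" (the principal point, pixels), "rvec" (rotation vector, rad) and "tvec" (3), from world to camera coordinates, as OpenCV has them; the wrist camera has in their place "tool_from_camera" (4x4, takes a point from camera to tool coordinates, whose origin is the TCP and whose axes are the flange's). Camera axes: x right, y down, z forward; pixel columns grow to the right and rows downward; lengths in m; the calibration is good to about 2 mm. A picture is of the moment at which its call begins: read the wrist's pose just before it. camera_params takes no time and is no camera call.
A pose or a line that the arm cannot do raises robot.IKError and nothing moves.
- robot.finish_job(): hands the job in; it is judged then, once.
Readings, each from a call of its own:
- robot.read_t(): time.
- robot.read_joints(): joint angles.
- robot.read_joint_vel(): joint speeds.
- robot.read_joint_torque(): joint torques, N m.
- robot.read_tcp_pos(): TCP position.
- robot.read_orientation(): TCP orientation.
- robot.read_contact_force(): force on the tool from outside, world axes, zero at the start.
- robot.read_wrist_torque(): the same for the moment, N m.
- robot.read_gripper_width(): finger opening in m.
- robot.read_finger_force(): force on a finger pad.
Only numpy, scipy, OpenCV 4.12 (cv2) and the standard library are available. Lean on these libraries where they do the work, as an engineer would, in place of code of your own. Each camera call takes 0.05 s, during which the arm holds its last target. There are 200 camera calls.

## Task

Pull the top drawer of the small grey collection cabinet out to its stop, where its spring holds it open, then pick up the sprung steel tongs by their black grips, close their red tips on the knob of the brass weight in the drawer and lift it, upright, at least a hand's breadth (10 cm) above the drawer front. Touch the brass weight only with the tongs, never with the gripper itself, leave the other two weights in their foam and do not disturb the pieces lying about the table. Finish while holding the weight up there, still, in the closed tongs, with the drawer left fully open.

Things in the scene. Friction and masses are not known exactly. Their poses are not given: they have to be found in the camera images.
- cabinet_front (a point): Middle of the top front edge of a grey bench-top cabinet with two white drawer fronts, fixed to the table, 240 mm deep, 280 wide, 108 tall (this point is 108 mm above the table). -x is the way its front faces (to the robot), z up. The lower drawer and its handle (26 mm above the table) are not used
- drawer_handle (a point): Middle of the top drawer's steel bar handle: level, 100 mm long, 35 mm out from the drawer front with room for a finger behind it, 85 mm above the table. The point moves with the drawer; its -x axis is the way the drawer pulls out, y runs along the bar, z up
- drawer_front (a point): Middle of the upper edge of the top drawer's front, on its outer face, 104 mm above the table; axes as the cabinet's. The front is 268 mm wide, 12 thick. The foam inside and the side walls (120 mm either side of the middle) reach only 68 mm above the table, so tongs can come in level over a side. Foam holes: 36, 74, 112 mm behind this point, 30 mm to its -y side
- drawer (a joint): How far the top drawer is pulled out: 0 shut, 0.155 m at its stop. A spring draws it shut with 3 to 5 N over most of the way; past 125 mm it goes over centre, and the spring then pushes it on to its stop and holds it there with about 3 N
- brass_weight: The yellow brass knob weight, standing in a round foam hole of the top drawer (it rides with the drawer). 40 mm tall: body 24 mm across up to 22 mm, neck 10 mm across up to 29 mm, knob 16 mm across from 29 to 40 mm. Origin at the centre of its underside, z up. About 105 g, the only yellow thing in the drawer (copper and steel medals lie flat beside it); its underside sits 56 mm above the table. Which of the three holes it stands in varies
- brass_weight_knob (a point): Middle of the brass weight's knob, on its axis, 34.5 mm above its underside (90 mm above the table while it stands in the drawer)
- steel_weight: The bright steel knob weight, standing in a round foam hole of the top drawer (it rides with the drawer). 40 mm tall: body 24 mm across up to 22 mm, neck 10 mm across up to 29 mm, knob 16 mm across from 29 to 40 mm. Origin at the centre of its underside, z up; about 95 g; leave it
- iron_weight: The dark iron knob weight, standing in a round foam hole of the top drawer (it rides with the drawer). 40 mm tall: body 24 mm across up to 22 mm, neck 10 mm across up to 29 mm, knob 16 mm across from 29 to 40 mm. Origin at the centre of its underside, z up; about 95 g; leave it
- tongs: Sprung steel tongs, 240 mm long, 22 tall, 110 g, lying flat so that the arms open and close level; black grips, red tips. Origin on the table amid the black grips; x to the tips, y to the left arm, z up. Rivet 90 mm behind the origin, tips 122 mm ahead. The frame belongs to the left arm: the line midway between the arms turns by half the closing angle (use midpoints of tips and of grips)
- tongs_close (a joint): Angle by which the tongs are closed: 0 open, as lying (54 mm between the tips, 44 mm over the black grips); 0.182 rad when the tips grip a 16 mm knob (arms parallel, 28 mm over the grips); 0.235 at most. A spring opens them: pressing them shut takes about 3.5 N at each grip at first, 6.5 N when closed on a knob
- tip_left (a point): Middle of the inner face of the left tip's red pad, 11 mm above the tongs' underside; the pad is 24 mm long, 10 mm tall; the arm tip is 5 mm thick
- tip_right (a point): The same on the right tip
- grip_left (a point): Middle of the outer face of the left black grip (56 mm long, 22 mm tall), 11 mm above the tongs' underside, 90 mm ahead of the rivet
- grip_right (a point): The same on the right grip
- tankard: Loose pewter tankard, 104 mm across at the foot, 120 tall, with a handle; leave it. Origin under its centre
- egg_cup: Loose turned wooden egg cup, 47 mm across, 72 tall; leave it. Origin under its centre
- brush: Loose dusting brush, 190 mm long, lying flat; leave it
- iron_ring: Loose dark iron ring, 72 mm across, 9 mm thick, lying flat; leave it

How it is judged:
By the outcome, as a careful person would: the job done as asked, in the order asked, and still so for the second after the job is handed in, while the arm keeps its last pose, push and grip.
It also fails if it takes over 67 s, if anything falls off the work surface, if the arm or the gripper's body presses on something with over 40 N, if the wrist force passes 120 N, or if a joint passes its speed limit or range.

## Working session

There is one attempt and no reset: what is moved stays moved. The work goes in short steps, each a Python script; the robot and the scene stay as the last script left them, time stands still between calls to the robot, and variables do not carry over. Pictures are saved under pics/ and viewed, at most 10 in all, crops included, and the job is handed in when it is done.

```bash
ls; mkdir -p pics
cat > h.py <<'E'
from rig import robot
import numpy as np, cv2
from scipy.spatial.transform import Rotation as R
def save(name,fn):
    im=robot.grab_frame(name); cv2.imwrite('pics/'+fn,im[:,:,::-1]); return im
def cam(name,tp=None,q=None):
    c=robot.camera_params(name); f=240/np.tan(np.radians(c['vfov'])/2)
    if 'rvec' in c:
        Rm=R.from_rotvec(np.ravel(c['rvec'])).as_matrix(); o=-Rm.T@np.ravel(c['tvec']); Rw=Rm.T
    else:
        T=np.array(c['tool_from_camera']); Rt=R.from_quat(q).as_matrix()
        Rw=Rt@T[:3,:3]; o=np.array(tp)+Rt@T[:3,3]
    return f,c['cx'],c['cy'],Rw,o
def px2w(C,u,v,z):
    f,cx,cy,Rw,o=C; d=Rw@np.array([(u-cx)/f,(v-cy)/f,1]); return o+d*(z-o[2])/d[2]
def w2px(C,p):
    f,cx,cy,Rw,o=C; q=Rw.T@(np.array(p)-o); return np.array([cx+f*q[0]/q[2],cy+f*q[1]/q[2]])
E
python3 - <<'E'
from h import *
for n in('top','scene'):
    save(n,n+'1.png'); print(robot.camera_params(n))
print(robot.camera_params('wrist'),robot.nose_length,robot.read_orientation(),robot.read_t())
E
```

```text
pics
{'vfov': 52.064059771612534, 'cx': 323.2528859193944, 'cy': 249.64592523972868, 'rvec': array([ 2.15791405, -2.22175768,  0.09661284]), 'tvec': array([0.06606387, 0.54439836, 1.15892332])}
{'vfov': 48.124820133889486, 'cx': 319.0468202172691, 'cy': 237.39074424853084, 'rvec': array([ 0.68221417,  2.77690573, -0.87643679]), 'tvec': array([ 0.44204425, -0.18686645,  1.36844003])}
{'vfov': 66.31450127169222, 'cx': 316.16366320569676, 'cy': 233.66373379997174, 'tool_from_camera': array([[-7.95146110e-04, -9.46623152e-01, -3.22341397e-01,
         8.49745113e-02],
       [ 9.99999680e-01, -7.26165163e-04, -3.34245311e-04,
        -1.88052634e-04],
       [ 8.23312563e-05, -3.22341560e-01,  9.46623427e-01,
        -1.29464873e-01],
       [ 0.00000000e+00,  0.00000000e+00,  0.00000000e+00,
         1.00000000e+00]])} 0.014 [-1.12145158e-01  9.93691548e-01  7.38978122e-04 -1.57313233e-04] 0.1
```

View pics/top1.png

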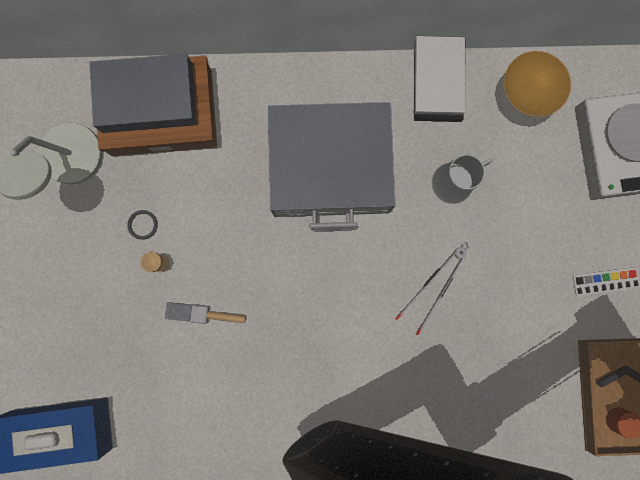

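View pics/scene1.png

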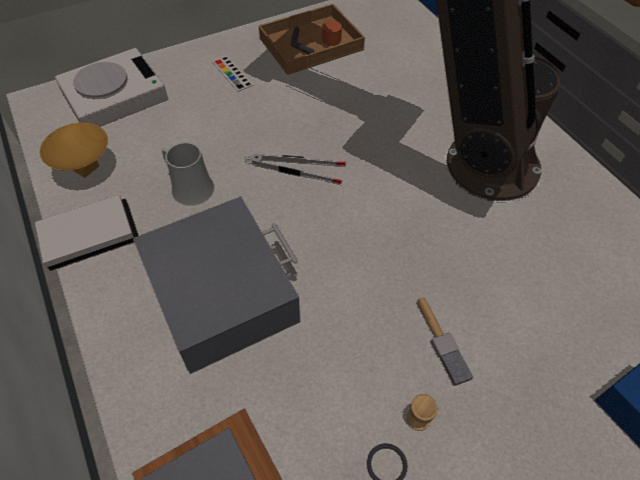

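The top view shows the cabinet (front edge about (270,214)–(394,212)), its handle at about (333,226), and the tongs with the rivet at (463,246) and tips at (398,318) and (418,333). The scene view shows the same layout with the drawer shut. Next I turn the pixels into positions.

Run:
```python
from h import *
C=cam('top')
for n,u,v,z in [('cabBL',268,105,.108),('cabBR',391,103,.108),('cabFR',394,208,.108),('cabFL',270,210,.108),('hL',310,227,.085),('hR',357,226,.085),('rivet',463,246,.015),('tipL',418,333,.011),('tipR',398,318,.011),('gripA',434,274,.011),('gripB',445,287,.011),('mug',463,173,.06)]:
    print(n,px2w(C,u,v,z).round(4))
im=cv2.imread('pics/top1.png'); a=cv2.resize(im[195:240,260:400],None,fx=5,fy=5,interpolation=2); b=cv2.resize(im[235:345,385:480],None,fx=5,fy=5,interpolation=2)
cv2.imwrite('pics/crop1.png',np.hstack([cv2.copyMakeBorder(b,0,0,0,0,0)])); cv2.imwrite('pics/crop2.png',a)
```

```text
cabBL [0.8716 0.1669 0.108 ]
cabBR [ 0.8694 -0.1124  0.108 ]
cabFR [ 0.6284 -0.1095  0.108 ]
cabFL [0.6315 0.1675 0.108 ]
hL [0.5937 0.0797 0.085 ]
hR [ 0.593  -0.0273  0.085 ]
rivet [ 0.5456 -0.2881  0.015 ]
tipL [ 0.3403 -0.1707  0.011 ]
tipR [ 0.3774 -0.1242  0.011 ]
gripA [ 0.4801 -0.2156  0.011 ]
gripB [ 0.4481 -0.2407  0.011 ]
mug [ 0.7145 -0.2833  0.06  ]
```

View pics/crop2.png

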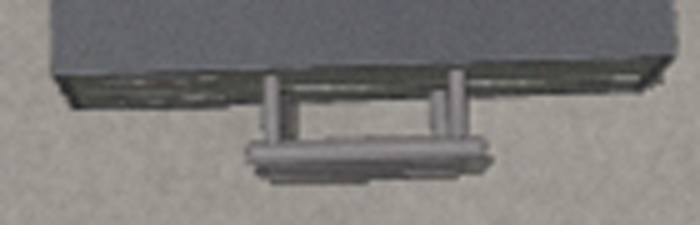

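View pics/crop1.png

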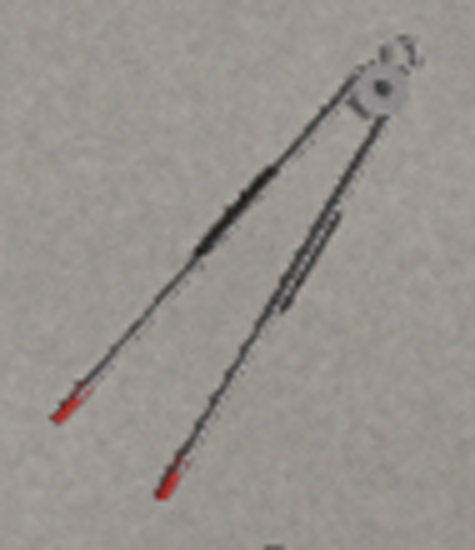

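The handle bar is at about (333.6,225.6), and the black grips centre on about (433,276) and (446,287) in the top picture. I'll go above the handle and take a close look.

```bash
cat >> h.py <<'E'
def down(deg):  # tool pointing down, tool x at heading deg
    a=np.radians(deg); x=np.array([np.cos(a),np.sin(a),0]); z=np.array([0,0,-1.]); y=np.cross(z,x)
    return R.from_matrix(np.c_[x,y,z]).as_quat()
def wcam():
    return cam('wrist',robot.read_tcp_pos(),robot.read_orientation())
E
python3 - <<'E'
from h import *
C=cam('top'); print([px2w(C,*p,.108).round(4) for p in [(271,209.6),(394.4,206)]],px2w(C,333.6,225.6,.085))
q=down(90); print(robot.ik([.594,.026,.24],q), robot.ik([.43,.026,.085],q),robot.ik([.464,-.227,.02],down(143)),robot.ik([.6,-.125,.2],q))
robot.grip(.03,20)
robot.move_ptp([.594,.000,.24],q); robot.hold(.2); print(robot.read_t(),robot.read_tcp_pos())
print(wcam()); save('wrist','w1.png')
E
```

```text
[array([0.6324, 0.1653, 0.108 ]), array([ 0.6329, -0.1106,  0.108 ])] [0.59541269 0.02597933 0.085     ]
[ 0.37220419  0.23101589 -0.17974341  0.         -1.16003702  2.76938847] [ 0.52182645  0.13712894 -0.71995569  0.         -0.71371169  2.6197662 ] [-7.45715279e-02  3.66638968e-01 -5.98415088e-01 -4.44089210e-16
 -6.05742271e-01 -2.14199662e+00] [ 0.11289935  0.28977825 -0.1949376   0.         -1.08608047  3.02869331]
3.6667 [ 5.93996188e-01 -4.40360740e-04  2.39973706e-01]
(np.float64(367.35636589518793), 316.16366320569676, 233.66373379997174, array([[ 9.99998528e-01, -1.45525394e-03, -9.08699967e-04],
       [-1.67070599e-03, -9.46443215e-01, -3.22865993e-01],
       [-3.90180911e-04,  3.22867036e-01, -9.46444253e-01]]), array([0.59233963, 0.08212252, 0.36943542]))
```

View pics/w1.png

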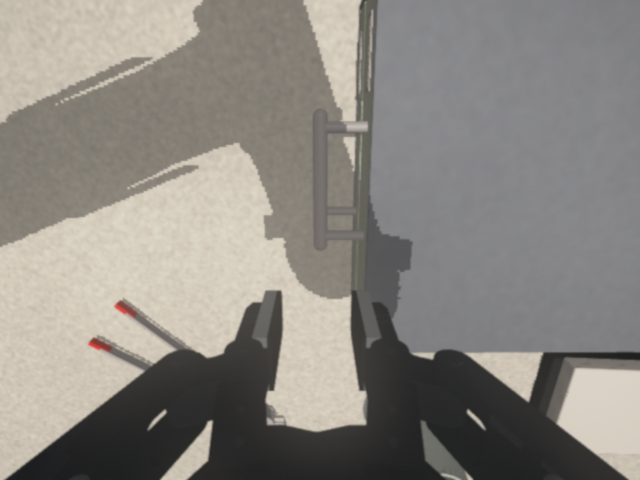

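The wrist view shows the bar handle along column 320, rows 110–248, middle about (320,179). The cabinet top's near edge is at column ~372. The gripper clears everything. Now I grip and pull.

Run:
```python
from h import *
C=wcam(); a=px2w(C,320.5,112,.085);b=px2w(C,320.5,246,.085); h=(a+b)/2; print(a,b,h)
q=down(90)
robot.grip(.028)
robot.servo_line([h[0],h[1],.15],q)
hit=robot.servo_line([h[0],h[1],.083],vel=.08,force_limit=8); print('hit',hit,robot.read_tcp_pos())
if not hit:
    robot.grip(0,40); print('w',robot.read_gripper_width(),robot.read_contact_force())
    robot.servo_line([h[0]-.150,h[1],.083],vel=.1); print(robot.read_contact_force(),robot.read_gripper_width())
    robot.grip(.03); robot.hold(.3)
    robot.servo_line([h[0]-.152,h[1],.2]); print(robot.read_tcp_pos())
    robot.move_ptp([.45,-.24,.26],down(-37)); robot.hold(.2)
    save('wrist','w2.png'); save('top','top2.png')
    im=cv2.imread('pics/top2.png')
    cv2.imwrite('pics/c3.png',np.vstack([cv2.imread('pics/w2.png')[::2,::2][:, :], cv2.resize(im[190:320,250:480],(320,181))]))
    cv2.imwrite('pics/c3.png',np.hstack([cv2.resize(cv2.imread('pics/w2.png'),(400,300)),cv2.resize(im[200:310,255:401],(398,300),interpolation=2)]))
print(robot.read_t())
```

```text
[0.5954224  0.07966842 0.085     ] [ 0.59566493 -0.02560197  0.085     ] [0.59554367 0.02703322 0.085     ]
hit False [0.59595739 0.02713413 0.08347396]
w 0.009177441291325797 [ 3.21744555 -1.50466378  0.75284914]
[-3.27427113 -1.09576679 11.49205416] 0.009447782372852043
[0.44297969 0.02687037 0.19918907]
10.9333
```

View pics/c3.png

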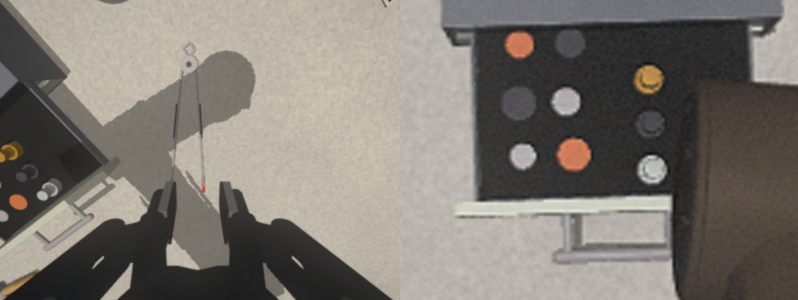

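The drawer is open. The brass weight is in the rear hole (crop (650,78)), with iron and steel in front of it. The wrist view shows the tongs below with their grips at about (176,120) and (201,120) of the reduced picture. I'll enlarge that for a precise grasp.

Run:
```python
from h import *
im=cv2.imread('pics/w2.png')
cv2.imwrite('pics/c4.png',cv2.resize(im[80:230,250:370],None,fx=4,fy=4,interpolation=2))
cv2.imwrite('pics/c5.png',cv2.resize(im[170:350,0:240],None,fx=3.3,fy=3.3,interpolation=2))
```

```text
(no output)
```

View pics/c4.png

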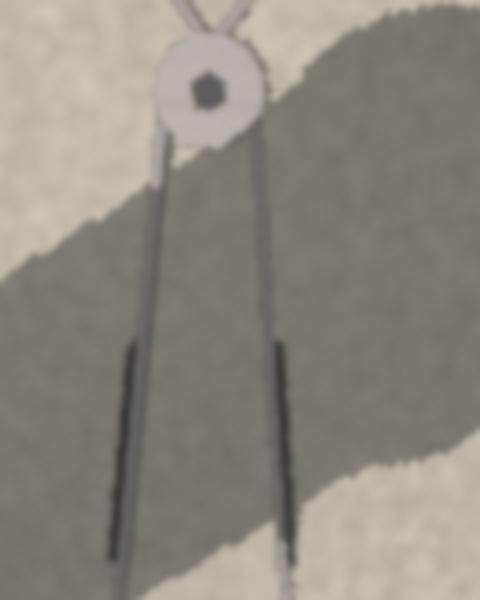

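View pics/c5.png

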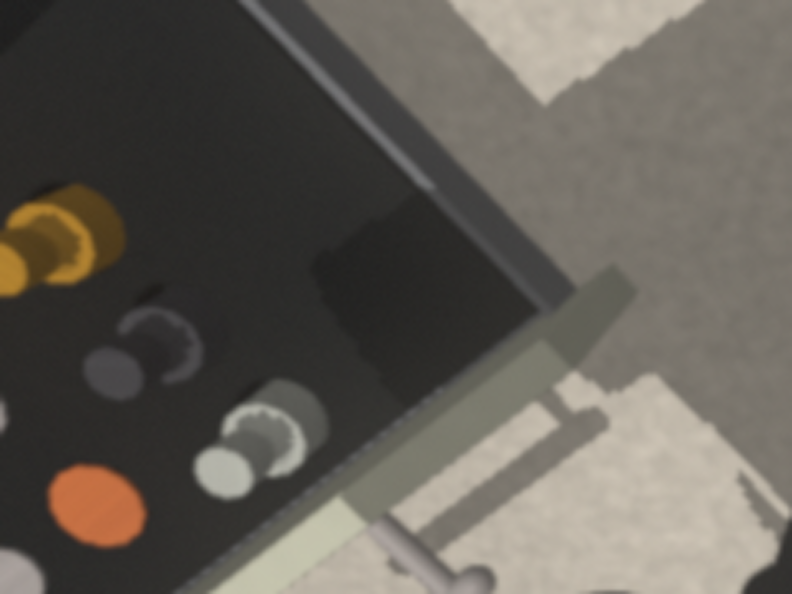

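The rivet is at (301.8,102.5), the grip middles at (280.5,192.5) and (321.3,193), the steel knob top at (67.6,313) and the iron knob top at (34.2,283). Next: pick up the tongs, partly close them and lift.

Run:
```python
from h import *
C=wcam()
r=px2w(C,301.8,102.5,.02); g=[px2w(C,280.5,192.5,.018),px2w(C,321.3,193,.018)]; m=(g[0]+g[1])/2
s=px2w(C,67.6,313,.096); i=px2w(C,34.2,283,.096); print('r',r,'g',*g,'steel',s,'iron',i,'brass',2*i-s)
d=(m-r)[:2]; print('len',np.linalg.norm(d),'w',np.linalg.norm(g[0]-g[1])); ang=np.degrees(np.arctan2(d[1],d[0])); d/=np.linalg.norm(d)
p=r[:2]+d*.082; h=ang-180; print(ang,p,m)
robot.grip(.07,20)
robot.move_ptp([*p,.12],down(h))
hit=robot.servo_line([*p,.0175],vel=.08,force_limit=6); print(hit,robot.read_tcp_pos())
robot.grip(.035,20); print(robot.read_gripper_width(),robot.read_finger_force(),robot.read_contact_force())
robot.servo_line([*p,.15],vel=.1); robot.hold(.2)
print(robot.read_gripper_width(),robot.read_finger_force(),robot.read_t())
save('scene','s3.png'); save('wrist','w3.png')
cv2.imwrite('pics/c6.png',np.hstack([cv2.resize(cv2.imread('pics/s3.png')[60:300,140:460],(400,300)),cv2.resize(cv2.imread('pics/w3.png'),(400,300))]))
```

```text
r [ 0.52717629 -0.28253941  0.02      ] g [ 0.47141687 -0.21164386  0.018     ] [ 0.4457408 -0.2448631  0.018    ] steel [ 0.51008753 -0.0032537   0.096     ] iron [ 0.54804671 -0.00315168  0.096     ] brass [ 0.58600589 -0.00304966  0.096     ]
len 0.08747898391935613 w 0.04198546005345055
141.64298423121744 [ 0.46287523 -0.23165352] [ 0.45857883 -0.22825348  0.018     ]
False [ 0.46322378 -0.23171195  0.01796204]
0.03532656918093233 6.364008438249584 [-0.35523    -0.14986796  6.4163628 ]
0.034950395944476714 4.87598854197131 15.5583
```

View pics/c6.png

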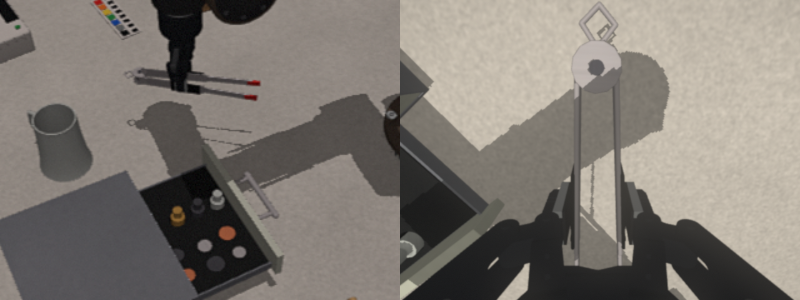

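The tongs are held level and partly closed. Both red tips are visible in the scene view, at about (253,82) and (250,98), and the rivet is at (596,67) in the wrist half. Next I carry them to a standoff beside the drawer and locate the red tips numerically with the fixed cameras.

```bash
cat >> h.py <<'E'
def blobs(name,kind,near,rad=60):
    im=robot.grab_frame(name) ; hsv=cv2.cvtColor(im,cv2.COLOR_RGB2HSV).astype(int); H,S,V=hsv[...,0],hsv[...,1],hsv[...,2]
    m=((H<6)|(H>172))&(S>150)&(V>70) if kind=='red' else (H>14)&(H<30)&(S>120)&(V>60)
    yy,xx=np.mgrid[:480,:640]; m&=np.hypot(xx-near[0],yy-near[1])<rad
    n,l,st,c=cv2.connectedComponentsWithStats(m.astype(np.uint8))
    return [(st[k,4],c[k].round(1).tolist(),st[k,:4].tolist()) for k in range(1,n) if st[k,4]>5]
E
python3 - <<'E'
from h import *
C=wcam(); t=robot.read_tcp_pos(); r=px2w(C,313.6,107,t[2]+.004)
v=R.from_quat(robot.read_orientation()).inv().apply(r-t); print('rivet in tool',v,'yaw deg',np.degrees(np.arctan2(v[1],v[0])))
K=np.array([.5868,-.003,.0905]); L=.212-v[0]; print('L',L)
robot.servo_line([t[0],t[1],.22],vel=.2)
robot.move_ptp([K[0],K[1]-L-.045,.20],down(-90)); robot.hold(.3)
t=robot.read_tcp_pos(); print(t,robot.read_gripper_width(),robot.read_finger_force(),robot.read_t())
e=t+[0,L,-.007]
for n in('scene','top'):
    c=cam(n); print(n,'tips exp',w2px(c,e+[.02,0,0]),w2px(c,e-[.02,0,0]),'got',blobs(n,'red',w2px(c,e)))
    print('  knob exp',w2px(c,K),blobs(n,'yel',w2px(c,K),40))
save('wrist','w4.png');save('top','top4.png');save('scene','s4.png')
E
```

```text
rivet in tool [ 0.08256987  0.00075615 -0.00404322] yaw deg 0.5246799896819977
L 0.12943012900495904
[ 0.58650159 -0.17770345  0.20035569] 0.03514248602003754 4.875712394932634 17.4083
scene tips exp [260.75160855 184.92424659] [278.95314449 177.94863015] got [(np.int32(16), [278.6, 178.7], [276, 176, 6, 7]), (np.int32(18), [261.6, 185.7], [259, 183, 6, 7])]
  knob exp [282.06127604 228.02388317] [(np.int32(125), [281.8, 233.1], [277, 225, 11, 16])]
top tips exp [371.23497842 212.75690754] [371.95306964 232.06929692] got []
  knob exp [346.59276241 228.72265494] []
```

The tips sit within 1 px of the prediction and the knob agrees too, so I go down, advance and check again before closing.

Run:
```python
from h import *
K=np.array([.5868,-.003,.0905]); L=.1294; z=.0975; q=down(-90)
h1=robot.servo_line([K[0],K[1]-L-.045,z],q,vel=.1,force_limit=4)
h2=robot.servo_line([K[0],K[1]-L,z],q,vel=.05,force_limit=3) if not h1 else None
robot.hold(.2); t=robot.read_tcp_pos(); print(h1,h2,t,robot.read_contact_force(),robot.read_gripper_width(),robot.read_t())
c=cam('scene'); e=t+[0,L,-.007]
print('tips exp',w2px(c,e+[.02,0,0]),w2px(c,e-[.02,0,0]),blobs('scene','red',w2px(c,e)),'knob',w2px(c,K),blobs('scene','yel',w2px(c,K),40))
im=save('scene','s5.png')
x,y=w2px(c,K).astype(int); s=cv2.imread('pics/s5.png'); cv2.imwrite('pics/c7.png',cv2.resize(s[y-45:y+30,x-60:x+40],None,fx=8,fy=8,interpolation=2))
```

```text
False False [ 0.58676083 -0.13267963  0.09746915] [-0.02023802 -0.26347825 -0.4882634 ] 0.03523482610232429 20.1833
tips exp [273.42897718 231.47041077] [290.53266402 224.42489716] [(np.int32(22), [290.5, 225.3], [287, 221, 7, 9]), (np.int32(19), [274.3, 232.1], [272, 229, 5, 8])] knob [282.06127604 228.02388317] [(np.int32(130), [281.9, 232.9], [277, 225, 11, 16])]
```

View pics/c7.png

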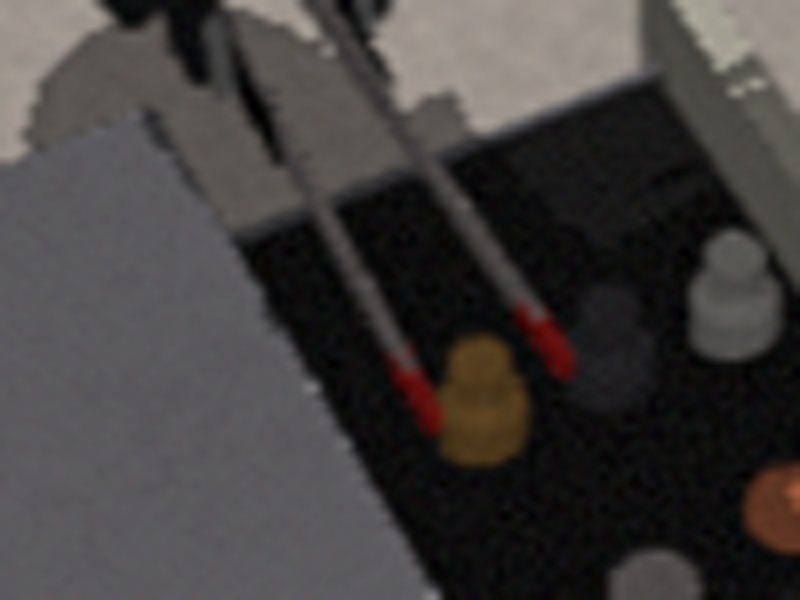

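The tips straddle the knob, at crop (415,400) and (545,342) with the knob at (479,358). They are perhaps 2 mm low, so I raise them slightly, close and lift.

Run:
```python
from h import *
q=down(-90); t=robot.read_tcp_pos()
robot.servo_line([.5868,t[1]-.001,.099],q,vel=.03)
robot.grip(.030); print(robot.read_gripper_width())
robot.grip(.015,50); print(robot.read_gripper_width(),robot.read_finger_force(),robot.read_contact_force())
robot.hold(.2)
p=robot.read_tcp_pos(); c=cam('scene'); L=.1294
for z in (.13,.235):
    robot.servo_line([p[0],p[1],z],q,vel=.05 if z<.2 else .08); robot.hold(.3); t=robot.read_tcp_pos(); k=t+[0,L,-.007]
    print(t,robot.read_gripper_width(),robot.read_contact_force(),robot.read_t(),'exp knob',w2px(c,k),blobs('scene','yel',w2px(c,k),25),blobs('scene','red',w2px(c,k),25))
save('scene','s6.png'); save('top','top6.png')
```

```text
0.03030716679847353
0.02621650396270593 50.389087200164795 [ 1.36219364  0.22413697 -1.09411812]
[ 0.58672504 -0.13356898  0.12967033] 0.026832194642717175 [-0.42081209  0.95535427 -1.74281837] 22.2917 exp knob [281.07641988 218.42331844] [(np.int32(132), [281.9, 225.8], [277, 216, 11, 19])] [(np.int32(18), [285.9, 217.8], [283, 215, 6, 8]), (np.int32(21), [276.7, 221.7], [274, 218, 6, 8])]
[ 0.58684317 -0.13357078  0.23479155] 0.02648200735624817 [-0.10680937  0.55610485 -2.34362493] 24.1583 exp knob [278.19523375 185.11916727] [(np.int32(156), [278.8, 193.4], [273, 183, 12, 20])] [(np.int32(14), [283.4, 185.0], [281, 182, 5, 8]), (np.int32(23), [273.5, 188.4], [270, 184, 7, 9])]
```

Run:
```python
from h import *
q=down(-90); c=cam('scene'); p=robot.read_tcp_pos()
robot.servo_line([p[0],p[1],.278],q,vel=.08); robot.hold(.8); t=robot.read_tcp_pos(); k=t+[0,.1294,-.0085]
im=robot.grab_frame('scene'); hsv=cv2.cvtColor(im,cv2.COLOR_RGB2HSV).astype(int); u,v=w2px(c,k).astype(int)
m=(hsv[...,0]>14)&(hsv[...,0]<30)&(hsv[...,1]>120)&(hsv[...,2]>60)
for r in range(v-12,v+25): 
    x=np.where(m[r,u-25:u+25])[0]
    if len(x): print(r,x.min()+u-25,x.max()+u-25,end='; ')
print('\nexp axis',w2px(c,k+[0,0,.0055]),w2px(c,k-[0,0,.0345]))
a=cv2.imread('pics/s5.png').astype(int); b=im[:,:,::-1].astype(int); 
x,y=w2px(c,[.5105,-.003,.09]).astype(int); x2,y2=w2px(c,[.4405,.027,.085]).astype(int)
print('diff steel',abs(a-b)[y-8:y+12,x-8:x+8].mean(),'handle',abs(a-b)[y2-20:y2+20,x2-20:x2+20].mean())
print(t,robot.read_gripper_width(),robot.read_contact_force(),robot.read_joint_vel().round(4) if hasattr(robot.read_joint_vel(),'round') else 0,robot.read_t())
```

```text
168 275 279; 169 274 280; 170 274 280; 171 274 280; 172 275 280; 173 275 280; 174 276 281; 175 276 282; 176 276 282; 177 276 282; 178 276 282; 179 272 282; 180 272 281; 181 272 281; 182 272 281; 183 272 282; 184 273 281; 185 273 281; 186 274 281; 187 275 280; 
exp axis [276.74455255 168.25375437] [277.96481664 182.62038336]
diff steel 5.261458333333334 handle 11.722916666666666
[ 0.5868805  -0.13357002  0.27804215] 0.026757155175633575 [ 0.07503841 -0.16822052 -2.74464964] [-0.0012  0.      0.0003  0.0008 -0.0005  0.    ] 25.9
```

Run:
```python
from h import *
c=cam('scene'); a=cv2.imread('pics/s5.png',0); b=cv2.cvtColor(robot.grab_frame('scene'),cv2.COLOR_RGB2GRAY)
for n,p,s in(('steel',[.5105,-.003,.085],9),('iron',[.548,-.003,.085],8),('handle',[.4405,.027,.085],22),('copper',[.51,.05,.07],12),('tankard',[.7145,-.2833,.06],30)):
    x,y=w2px(c,p).astype(int); r=cv2.matchTemplate(b[y-s-12:y+s+12,x-s-12:x+s+12],a[y-s:y+s,x-s:x+s],cv2.TM_CCOEFF_NORMED)
    _,m,_,l=cv2.minMaxLoc(r); print(n,m,l[0]-12,l[1]-12)
```

```text
steel 0.994007408618927 0 0
iron 0.6701231002807617 0 0
handle 0.8762121200561523 -2 -3
copper 0.9256802201271057 0 0
tankard 0.9988483786582947 0 0
```

```bash
python3 -c "
from h import *
print(robot.finish_job(), robot.read_t())"
```

```text
the job is handed in; nothing more can be done
the job is handed in; nothing more can be done
```

The job is handed in at about 26 s: the drawer is pulled out to its stop and still open, and the brass weight is held still and upright in the closed tongs, its underside about 13 cm above the drawer front by calculation from the arm's pose.

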